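# Start the bumper bolt in the gear housing

## Robot

A 6-joint arm with a two-finger parallel gripper is mounted at the origin on the work surface. World frame = base frame: x ahead of the robot, y to its left, z up, the work surface at z = 0. Lengths are in m, angles in rad, forces in N, time in s.
With the tool pointing down it reaches from about 0.375 to 0.975 m from the base axis. Payload 3.8 kg.
Tool frame: the origin (TCP) lies on the centre line of the jaws, within the pads' length; the fingertips stand 25 mm ahead of it and the grasp point (between the pads) lies 6 mm ahead of it; z points along the fingers, y is the line along which they close (so a half turn about z gives the same grasp; the last joint's range is limited). The gripper opens to 85 mm and grips with 20 to 120 N. Pads are 22 mm wide; open, the fingers measure 114 mm over their backs; the gripper's body (76 mm by 85 mm) begins 54 mm behind the grasp point. The pads swing forward as they close: fully open they stand 13 mm farther back than shut.
Start: joints at [1.099, 0.264, 1.604, -0, 1.274, -0.037], TCP at [0.284, 0.612, 0.256] pointing down, gripper open.
Joint ranges: [-2.63, 2.63], [-0.94, 2.18], [0.31, 2.57], [-1.31, 4.45], [0, 2.66], [-2.55, 2.55]. Speed limits (rad/s): [2.57, 2.57, 3.14, 3.14, 3.14, 3.14].

## Interface

Orientations are given as a rotation vector (axis times angle).
In Python, from workcell import bot gives the robot as it stands. The module is installed in compiled form; this text tells all that it offers.
- The arm moves only by the tool play_rows, never from a script. Its argument "commands" is a list that holds one entry, the list of rows, each a list of 7 numbers: the shift along the tool's x, y, z as a fraction of full scale, then the turn, a rotation vector about the tool's x, y, z as a fraction of full scale, then the closure, from -1 (fully open) to 1 (shut). A call has 1 to 8 rows; each row is the pose to reach, as a shift and turn from the pose commanded when the call began, along the tool's axes at that moment, turning the shorter way round; what a row does not reach only later rows make up. Full scale, the value 1, is 60 cm for a shift and 180 degrees for a turn. A row lasts 1/10 s, in which the tool goes at most 50 mm and 8.59 degrees, less where a joint would pass 70% of its speed; a pose out of reach is approached as far as the arm can. A call with a number of a shift or a turn outside -1 to 1 is refused whole. A call with a gripper value outside its range is refused whole. The fingers move at their own pace and stop on an object; "force" is the grip in N (left out, the last holds). Time passes only in rows, so rows that repeat a pose let the fingers close. It gives the time, the measured TCP pose, the force, the opening and the grip force at its end, in the units of the state.
- bot.read_state(): the state, without advancing time (a new reading comes with each control period).
- bot.read_camera(name): name is "scene" or "top" or "wrist"; returns the picture (420x560x3 uint8, blue, green, red); there is no depth.
- bot.camera_params(name): a dict with "fov_y" (degrees; the focal length in pixels is half the picture's height over the tangent of half this angle, whatever the lens; pixels are square), "cx", "cy" (the principal point, pixels), "rvec" (rotation vector, rad) and "tvec" (3), from world to camera coordinates, as OpenCV has them. Camera axes: x right, y down, z forward; pixel columns grow to the right and rows downward; lengths in m; the calibration is good to about 2 mm. A picture is of the moment at which its call begins: read the wrist's pose just before it. camera_params takes no time and is no camera call; for the wrist camera it gives the pose at the moment of the call.
- bot.finish_job(): hands the job in; it is judged then, once.
The state is a dict: "time": time; "q": joint angles; "joint_vel": joint speeds; "joint_torque": joint torques, N m; "tool_pos": TCP position; "tcp_rot": TCP orientation; "wrist_force": force on the tool from outside, world axes, zero at the start; "torque": the same for the moment, N m; "width": opening from 0.0 (shut) to 1.0 (fully open); "grip_force": force on a finger pad.
Only numpy, scipy, OpenCV 4.12 (cv2) and the standard library are available. Lean on these libraries where they do the work, as an engineer would, in place of code of your own. Each camera call takes 0.05 s, during which the arm holds its last target. There are 200 camera calls.

## Task

Lift the grey transit cap off the bumper bolt on the purple gear housing and stand it upright on the bare table. Then start the bolt properly without lifting it out of its hole: turn it backward (anticlockwise seen from above) until you feel it drop into the thread for the first time, then turn it forward (clockwise) one full turn from there. Finish still gripping the bolt by its head, holding it started, and leave the other kit parts as they are.

Things in the scene. Friction and masses are not known exactly. Their poses are not given: they have to be found in the camera images.
- housing: Purple plastic gear housing screwed to the table. Origin: at table height under the axis of its upright threaded boss (round column, 44 mm diameter, mouth 75 mm up); z up. Base flange 8 mm thick, from x -135 to +31 mm, y +-56 mm. The round gear case (92 mm across, 58 mm high, thin shaft stub in the middle up to 78 mm) stands 78 mm from the boss axis on the -x side.
- boss_mouth (a point): Centre of the boss mouth, on the axis, 75 mm above the table. On the mouth lies the bumper's chrome eye (54 mm across, 5 mm thick, 29 mm hole), top face 80 mm up. Below the mouth: coarse right-hand two-start thread, pitch 5 mm, so 10 mm of travel per turn; its two upper ends lie at the mouth, one towards the housing's +x, one towards its -x.
- bumper (a point): Middle of the chrome bumper bar, 89 mm from the boss axis on the housing's +x side, 56 mm above the table. The bar lies along the housing's y, 24 mm thick, 232 mm long, top 68 mm up; a 34 mm wide strap at eye height joins it to the boss. Fixed to the housing.
- bolt: Loose chrome bolt, about 0.2 kg, standing head up in the boss under the cap. Origin: on its axis at the lower end of its two-start thread (26 mm across); z up, x towards one of its two thread ends. Below the origin a 16 mm pilot, 28 mm long, sits in the bore (0.5 mm play). At the start it rests on top of the boss thread, its x axis 45 to 115 degrees clockwise (from above) of the housing's.
- bolt_head (a point): Middle of the hexagon head, on the axis, 44 mm above the bolt's origin: the place to grip. Head 20 mm high, 30 mm across flats; corners at 0, 60, 120.. degrees from the bolt's x, flats facing 30, 90, 150.. degrees. Below it a smooth 20 mm neck. After the job the head's underside is still about 14 mm above the chrome eye, so fingertips may reach some 10 mm below the head.
- bolt_corner (a point): Head corner on the bolt's x side, 17.3 mm off the axis, 54 mm above the bolt's origin. Turned backward the bolt climbs 10 mm per turn; as its x axis comes 0 to 10 degrees past the housing's, it falls 5 mm (origin 75 to 70 mm above the table) if loosely held or pushed down with a few N; it would do so again each half turn. Forward it screws down 10 mm per turn; axial play about 1 mm.
- cap: Loose round transit cap of grey ribbed plastic, about 40 g: a cup upside down over the bolt, 48 mm outside diameter over its ribs (46 mm without), 40 mm inside, 56 mm high. It stands on the chrome eye, its top 136 mm above the table. Origin: centre of its open rim, underneath; z up. Lift it straight up by 55 mm or more to clear the bolt.
- servo: Loose black plastic servo standing on the table, 54 x 20 x 43 mm (ears included); origin under its middle. A bystander.
- sensor_mount: Loose white acrylic angle bracket with two round sensor holes, 45 x 64 mm foot, 48 mm high; origin under the middle of its foot. A bystander.
- stop_top (a point): Top of the knob of the carriage stop (40 x 46 mm, 43 mm high), which slides along the 430 mm polished steel rail that lies fixed beyond the bumper. A bystander.
Not all that is in view belongs to the job. Leave any blue or green look-alike of the cap alone.

How it is judged:
By the outcome, as a careful person would: the job done as asked, in the order asked, and still so for the second after the job is handed in, while the arm keeps its last pose, push and grip.
It also fails if it takes over 70 s, if anything falls off the work surface, if the arm or the gripper's body presses on something with over 40 N, if the wrist force passes 120 N, or if a joint passes its speed limit or range.

## Working session

There is one attempt and no reset: what is moved stays moved. The work goes in short steps, Python scripts to look and compute and a tool call to move; the robot and the scene stay as the last step left them, time stands still between calls to the robot, and variables do not carry over. Pictures are saved under pics/ and viewed, at most 10 in all, crops included, and the job is handed in when it is done.

Besides the shell and the picture viewer there is one more tool, called after "Request:" by a JSON object that holds its "api" and its "payload", one argument or row to a line. play_rows: Moves the arm, as the interface text tells. Its arguments: {"type":"object","properties":{"commands":{"type":"array"},"force":{"type":"number"}},"required":["commands"]}

```bash
mkdir -p pics
cat > h.py <<'E'
import numpy as np, cv2
from scipy.spatial.transform import Rotation as R
from workcell import bot
def cam(n):
    p=bot.camera_params(n); img=bot.read_camera(n); return img,p
def ray(p,u,v):
    f=210/np.tan(np.radians(p['fov_y'])/2)
    M=R.from_rotvec(np.ravel(p['rvec'])).as_matrix(); t=np.ravel(p['tvec'])
    d=M.T@np.array([(u-p['cx'])/f,(v-p['cy'])/f,1]); return -M.T@t,d
def plane(p,u,v,z):
    o,d=ray(p,u,v); return o+d*(z-o[2])/d[2]
def proj(p,X):
    f=210/np.tan(np.radians(p['fov_y'])/2)
    c=R.from_rotvec(np.ravel(p['rvec'])).as_matrix()@np.array(X)+np.ravel(p['tvec'])
    return c[:2]/c[2]*f+[p['cx'],p['cy']]
def st():
    s=bot.read_state(); return s
E
python3 - <<'E'
from h import *
for n in ('scene','top'):
    i,p=cam(n); cv2.imwrite(f'pics/{n}0.png',i); print(n,p)
s=st();print({k:np.round(v,3) for k,v in s.items()})
E
```

```text
scene {'fov_y': 42.106738280075575, 'cx': 283.51548408782674, 'cy': 213.07403524513296, 'rvec': array([ 1.05145749,  2.32894772, -1.15150599]), 'tvec': array([ 0.43840678, -0.22272028,  1.83689691])}
top {'fov_y': 43.425199465361146, 'cx': 286.8001293701252, 'cy': 210.55582590010314, 'rvec': array([ 2.11065836, -2.11554804,  0.2176898 ]), 'tvec': array([0.00883304, 0.62348067, 1.21307409])}
{'time': np.float64(0.1), 'q': array([ 1.099,  0.265,  1.605, -0.   ,  1.274, -0.037]), 'joint_vel': array([ 0.   , -0.002, -0.004,  0.   , -0.001,  0.001]), 'joint_torque': array([ 1.0000e-03, -5.1671e+01, -3.6859e+01,  0.0000e+00,  6.0000e-03,
       -0.0000e+00]), 'tool_pos': array([0.284, 0.612, 0.255]), 'tcp_rot': array([-6.770e-01, -3.067e+00,  3.000e-03]), 'wrist_force': array([0.234, 0.103, 0.001]), 'torque': array([ 0.02 , -0.002, -0.007]), 'grip_force': np.float64(0.0), 'width': np.float64(1.001)}
```

View pics/scene0.png

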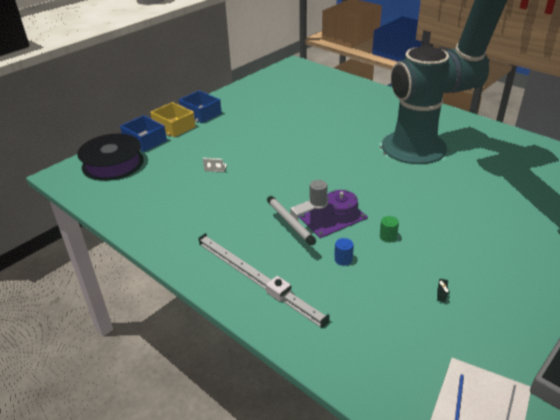

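View pics/top0.png

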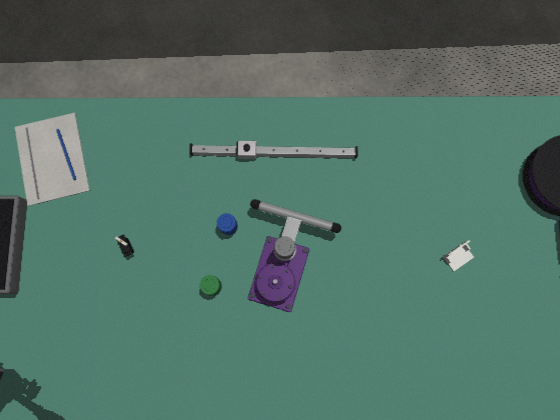

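The top view shows the cap at about (285,247), gear stub (275,281), bar ends (255,204) and (337,228), with the blue and green look-alikes at (227,223) and (210,285). Table right of the housing around (370,270) is free.

Run:
```python
from h import *
p=bot.camera_params('top'); i=cv2.imread('pics/top0.png'); hsv=cv2.cvtColor(i,cv2.COLOR_BGR2HSV)
ps=bot.camera_params('scene')
print('cap top',plane(p,285,244,.136),plane(p,284,247,.136))
print('stub',plane(p,275,281.5,.078)); 
for e in ((255,204),(337,228)): print('bar',plane(p,*e,.056))
# purple
m=((hsv[...,0]>125)&(hsv[...,0]<160)&(hsv[...,1]>90)&(hsv[...,2]>40)).astype(np.uint8); m[:,400:]=0
c=max(cv2.findContours(m,0,2)[0],key=cv2.contourArea); r=cv2.minAreaRect(c); print(r)
for q in cv2.boxPoints(r): print(q,plane(p,*q,.008))
print('scene cap rays: top ellipse centre 318,185')
o,d=ray(ps,318,186); o2,d2=ray(p,285,243)
A=np.c_[d,-d2]; k=np.linalg.lstsq(A,o2-o,rcond=None)[0]; print(o+d*k[0],o2+d2*k[1])
for n,u in (('blue',(227,223)),('green',(210,285)),('free',(370,270)),('bracket',(458,257)),('free2',(370,320))): print(n,plane(p,*u,0))
s=st(); M=R.from_rotvec(s['tcp_rot']).as_matrix(); print(M)
w=bot.camera_params('wrist'); print(w, ray(w,280,210))
print(i[240:256:3,280:292:3].reshape(-1,3)[:8])
cv2.imwrite('pics/top_c.png',cv2.resize(i[180:320,210:390],None,fx=4,fy=4,interpolation=cv2.INTER_CUBIC))
```

```text
cap top [0.53157784 0.01162647 0.136     ] [0.52477552 0.01388801 0.136     ]
stub [0.45183544 0.03527215 0.078     ]
bar [0.64178025 0.08509032 0.056     ]
bar [ 0.58179309 -0.11406568  0.056     ]
((278.4541320800781, 273.48626708984375), (44.634708404541016, 66.37736511230469), 16.699243545532227)
[247.54128 298.86243] [0.41482951 0.10390977 0.008     ]
[266.6147  235.28442] [0.57203103 0.05812917 0.008     ]
[309.367  248.1101] [ 0.53942164 -0.04867989  0.008     ]
[290.29358 311.6881 ] [ 0.38377886 -0.00054476  0.008     ]
scene cap rays: top ellipse centre 318,185
[0.53142757 0.01569772 0.13245714] [0.53430599 0.01163394 0.13286036]
blue [0.60504043 0.15901089 0.        ]
green [0.44921267 0.19781763 0.        ]
free [ 0.48533304 -0.19927475  0.        ]
bracket [ 0.51726411 -0.42041511  0.        ]
free2 [ 0.36353558 -0.19507726  0.        ]
[[-9.06961992e-01  4.21211463e-01 -9.21561810e-04]
 [ 4.21212466e-01  9.06960127e-01 -1.83997296e-03]
 [ 6.08021156e-05 -2.05695886e-03 -9.99997883e-01]]
{'fov_y': 68.01218305273552, 'cx': 271.65236875159303, 'cy': 206.264441760072, 'rvec': array([-2.43574621, -1.55491328, -0.22161095]), 'tvec': array([-0.67295338, -0.03700437,  0.38002438])} (array([0.21844908, 0.64163323, 0.37314997]), array([ 0.27765277, -0.10219725, -0.95568191]))
[[123 124 122]
 [120 120 118]
 [109 110 107]
 [123 123 122]
 [122 122 121]
 [119 121 117]
 [120 122 121]
 [129 130 130]]
```

View pics/top_c.png

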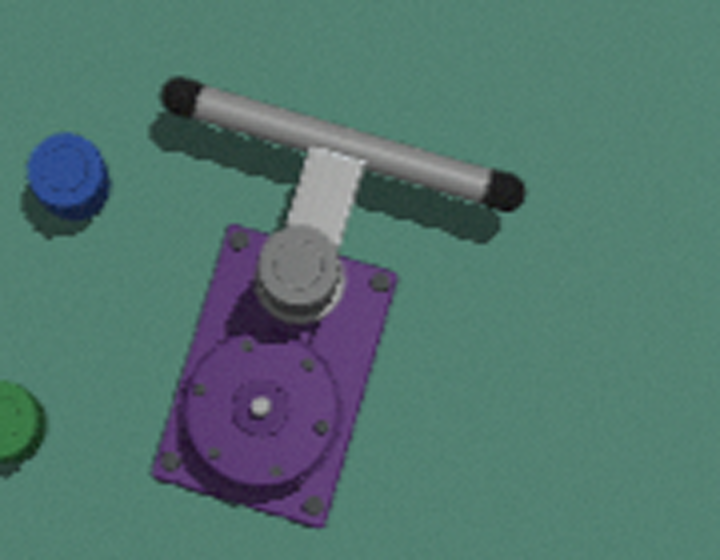

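The crop shows the cap top at full-image (284.4,246), the stub at (275,281), and the bar and strap direction. That puts the boss at about (0.527,0.013) and the housing yaw at about -16.6°. Moving over it now.

Request:
{"api": "play_rows", "payload": {
  "commands": [
    [[-0.788,-0.735,0,0,0,0,-1],[-0.788,-0.735,0,0,0,0,-1],[-0.788,-0.735,0,0,0,0,-1],[-0.788,-0.735,0,0,0,0,-1],[-0.788,-0.735,0,0,0,0,-1],[-0.788,-0.735,0,0,0,0,-1],[-0.788,-0.735,0,0,0,0,-1],[-0.788,-0.735,0,0,0,0,-1]]
  ],
  "force": 30
}}

```text
time: 0.9
tool_pos: [0.4347, 0.2395, 0.256]
tcp_rot: [-0.677, -3.068, 0.0]
wrist_force: [1.1, 0.0, 0.3]
width: 1.002
grip_force: 0.0
```

```bash
cat >> h.py <<'E'
def goto(X,yaw,verbose=1):
    """print normalised shift+turn from measured pose to TCP X with tool y yaw (deg), tool down"""
    s=st(); M=R.from_rotvec(s['tcp_rot']).as_matrix()
    a=np.radians(yaw); y=np.array([np.cos(a),np.sin(a),0]); z=np.array([0,0,-1.]); T=np.c_[np.cross(y,z),y,z]
    d=M.T@(np.array(X)-s['tool_pos']); r=R.from_matrix(M.T@T).as_rotvec()
    print('t',round(s['time'],2),'pos',np.round(s['tool_pos'],4),'yyaw',round(np.degrees(np.arctan2(M[1,1],M[0,1])),2),'F',np.round(s['wrist_force'],1),'w',round(float(s['width']),3),'g',round(float(s['grip_force']),1))
    print('shift',np.round(d/.6,4),'turn',np.round(r/np.pi,4))
E
python3 -c "
from h import *
goto([.527,.013,.256],90)"
```

```text
t 0.9 pos [0.4347 0.2395 0.256 ] yyaw 65.11 F [1.1 0.  0.3] w 1.002 g 0.0
shift [-0.2984 -0.2778  0.    ] turn [-0.     -0.     -0.1383]
```

Request:
{"api": "play_rows", "payload": {
  "commands": [
    [[-0.298,-0.278,0,0,0,-0.138,-1],[-0.298,-0.278,0,0,0,-0.138,-1],[-0.298,-0.278,0,0,0,-0.138,-1],[-0.298,-0.278,0,0,0,-0.138,-1],[-0.298,-0.278,0,0,0,-0.138,-1],[-0.298,-0.278,0,0,0,-0.138,-1],[-0.298,-0.278,0,0,0,-0.138,-1],[-0.298,-0.278,0,0,0,-0.138,-1]]
  ]
}}

```text
time: 1.7
tool_pos: [0.526, 0.0156, 0.2558]
tcp_rot: [-0.003, -3.14, -0.002]
wrist_force: [-0.2, 0.5, 0.0]
width: 1.003
grip_force: 0.0
```

```bash
python3 -c "
from h import *
goto([.527,.013,.256],90)
i,p=cam('wrist'); cv2.imwrite('pics/w1.png',i)
for X in ([.527,.013,.136],[.527,.013,.08],[.452,.035,.078],[.612,-.0125,.068]): print(X,proj(p,X))
"
```

```text
t 1.7 pos [0.526  0.0156 0.2558] yyaw 89.89 F [-0.2  0.5  0. ] w 1.003 g 0.0
shift [-0.0017 -0.0044 -0.0004] turn [ 0.0003 -0.0004 -0.0006]
[0.527, 0.013, 0.136] [269.1817084  210.28575809]
[0.527, 0.013, 0.08] [269.58369535 193.33682412]
[0.452, 0.035, 0.078] [293.44253923 112.77565978]
[0.612, -0.0125, 0.068] [246.47127737 266.69311788]
```

View pics/w1.png

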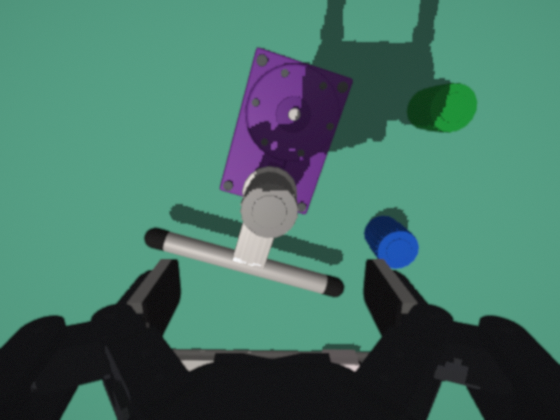

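The picture shows the cap top at (269,211) and the stub at (293,113), which agrees with the predictions to a pixel. Descending to grip the cap.

Request:
{"api": "play_rows", "payload": {
  "commands": [
    [[0,0,0.08,0,0,0,-1],[0,0,0.15,0,0,0,-1],[0,0,0.217,0,0,0,-1],[0,0,0.217,0,0,0,-1],[0,0,0.217,0,0,0,1],[0,0,0.217,0,0,0,1],[0,0,0.217,0,0,0,1],[0,0,0.217,0,0,0,1]]
  ],
  "force": 30
}}

```text
time: 2.55
tool_pos: [0.529, 0.0153, 0.1294]
tcp_rot: [0.002, 3.136, 0.001]
wrist_force: [-1.1, 1.6, 7.6]
width: 0.528
grip_force: 31.1
```

Request:
{"api": "play_rows", "payload": {
  "commands": [
    [[0,0,0,0,0,0,1],[0,0,0,0,0,0,1]]
  ]
}}

```text
time: 2.75
tool_pos: [0.529, 0.0153, 0.1294]
tcp_rot: [0.002, 3.136, 0.001]
wrist_force: [-0.2, 2.3, 6.8]
width: 0.528
grip_force: 31.1
```

Request:
{"api": "play_rows", "payload": {
  "commands": [
    [[0,0,-0.03,0,0,0,1],[0,0,-0.08,0,0,0,1],[0,0,-0.13,0,0,0,1],[0,0,-0.18,0,0,0,1],[0,0,-0.18,0,0,0,1]]
  ]
}}

```text
time: 3.25
tool_pos: [0.5303, 0.0148, 0.2409]
tcp_rot: [0.002, 3.13, -0.0]
wrist_force: [0.3, -0.7, 0.7]
width: 0.527
grip_force: 31.0
```

```bash
python3 -c "
from h import *
goto([.47,-.19,.21],90)
i,p=cam('top'); c=i[180:320,210:390]; j,p=cam('wrist')
cv2.imwrite('pics/l1.png',np.hstack([cv2.resize(c,(400,311)),cv2.resize(j,(400,300))[:300] if 0 else cv2.resize(j,(400,311))]))
"
```

```text
t 3.25 pos [0.5303 0.0148 0.2409] yyaw 89.91 F [ 0.3 -0.7  0.7] w 0.527 g 31.0
shift [ 0.1005 -0.3414  0.0504] turn [-0.0001  0.0037 -0.0005]
```

View pics/l1.png

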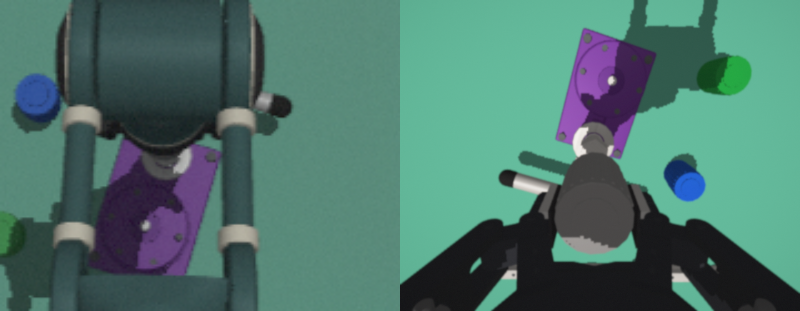

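The wrist view shows the cap held in the jaws, clear of the bolt, with the bolt still in the boss. Carrying it to the free table on the right.

Request:
{"api": "play_rows", "payload": {
  "commands": [
    [[0.1,-0.34,0,0,0.004,0,1],[0.1,-0.34,0,0,0.004,0,1],[0.1,-0.34,0,0,0.004,0,1],[0.1,-0.34,0,0,0.004,0,1],[0.1,-0.34,0.1,0,0.004,0,1],[0.1,-0.34,0.18,0,0.004,0,1],[0.1,-0.34,0.24,0,0.004,0,1],[0.1,-0.34,0.24,0,0.004,0,1]]
  ]
}}

```text
time: 4.15
tool_pos: [0.4591, -0.1862, 0.0823]
tcp_rot: [-0.004, -3.114, -0.011]
wrist_force: [-0.7, 0.3, -1.0]
width: 0.534
grip_force: 31.1
```

```bash
python3 -c "
from h import *
goto([.47,-.19,.0485],90)
"
```

```text
t 4.15 pos [ 0.4591 -0.1862  0.0823] yyaw 89.86 F [-0.7  0.3 -1. ] w 0.534 g 31.1
shift [-0.0197 -0.0066  0.0558] turn [ 0.0023 -0.0089 -0.0007]
```

Request:
{"api": "play_rows", "payload": {
  "commands": [
    [[0,0,0.02,0,-0.005,0,1],[0,0,0.03,0,-0.005,0,1],[0,0,0.03,0,-0.005,0,1],[0,0,0.03,0,-0.005,0,1]]
  ]
}}

```text
time: 4.55
tool_pos: [0.4671, -0.1892, 0.0735]
tcp_rot: [0.001, 3.137, -0.001]
wrist_force: [0.5, 0.7, 0.3]
width: 0.529
grip_force: 31.1
```

```bash
python3 -c "
from h import *
goto([.47,-.19,.0485],90)
"
```

```text
t 4.55 pos [ 0.4671 -0.1892  0.0735] yyaw 89.95 F [0.5 0.7 0.3] w 0.529 g 31.1
shift [-0.0047 -0.0013  0.0417] turn [-0.0003  0.0015 -0.0003]
```

Request:
{"api": "play_rows", "payload": {
  "commands": [
    [[0,0,0.015,0,0,0,1],[0,0,0.03,0,0,0,1],[0,0,0.036,0,0,0,1],[0,0,0.039,0,0,0,1],[0,0,0.042,0,0,0,1],[0,0,0.042,0,0,0,1]]
  ]
}}

```text
time: 5.15
tool_pos: [0.4657, -0.1887, 0.0493]
tcp_rot: [0.002, 3.141, 0.002]
wrist_force: [-10.0, 4.1, 25.8]
width: 0.536
grip_force: 33.2
```

Request:
{"api": "play_rows", "payload": {
  "commands": [
    [[0,0,-0.003,0,0,0,1],[0,0,-0.003,0,0,0,1]]
  ]
}}

```text
time: 5.35
tool_pos: [0.4665, -0.1891, 0.0494]
tcp_rot: [0.002, 3.138, -0.0]
wrist_force: [-2.1, 1.5, 7.4]
width: 0.531
grip_force: 31.9
```

Now open, retreat, and start back.

Request:
{"api": "play_rows", "payload": {
  "commands": [
    [[0,0,-0.004,0,0,0,-0.4],[0,0,-0.004,0,0,0,-1],[0,0,-0.004,0,0,0,-1],[0,0,-0.03,0,0,0,-1],[0,0,-0.1,0,0,0,-1],[0,0,-0.18,0,0,0,-1],[0,0,-0.25,0,0,0,-1],[0,0,-0.3,0,0,0,-1]]
  ]
}}

```text
time: 6.15
tool_pos: [0.4665, -0.1894, 0.2318]
tcp_rot: [0.002, 3.135, -0.002]
wrist_force: [0.8, -0.9, -0.5]
width: 0.996
grip_force: 0.0
```

```bash
python3 -c "
from h import *
goto([.49,.013,.24],90)
i,p=cam('top'); c=i[190:330,250:430]; j,p=cam('wrist')
cv2.imwrite('pics/l2.png',np.hstack([cv2.resize(c,(400,311)),cv2.resize(j,(400,311))]))
"
```

```text
t 6.15 pos [ 0.4665 -0.1894  0.2318] yyaw 89.93 F [ 0.8 -0.9 -0.5] w 0.996 g 0.0
shift [-0.0388  0.3373 -0.014 ] turn [-0.0005  0.002  -0.0004]
```

View pics/l2.png

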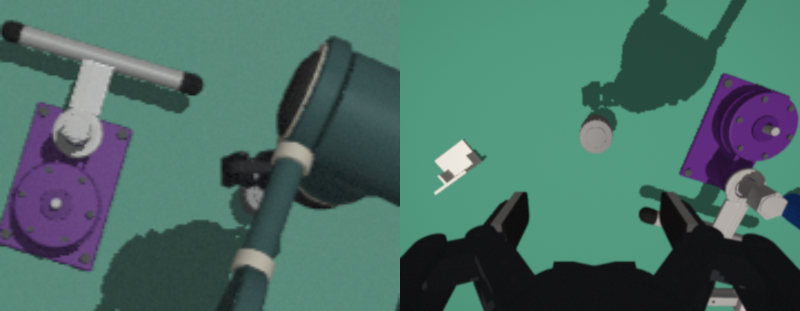

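The cap stands upright at (595,135) in the right-hand crop and the bolt is standing in the boss. Going back above the bolt to read the head's angle.

Request:
{"api": "play_rows", "payload": {
  "commands": [
    [[-0.103,0.339,0.005,0,0.002,0,-1],[-0.103,0.339,0.005,0,0.002,0,-1],[-0.103,0.339,0.005,0,0.002,0,-1],[-0.103,0.339,0.005,0,0.002,0,-1],[-0.103,0.339,0.005,0,0.002,0,-1],[-0.103,0.339,0.005,0,0.002,0,-1],[-0.103,0.339,0.005,0,0.002,0,-1],[-0.103,0.339,0.005,0,0.002,0,-1]]
  ]
}}

```text
time: 7.05
tool_pos: [0.5271, 0.0129, 0.2253]
tcp_rot: [-0.004, -3.137, 0.001]
wrist_force: [-0.4, -0.2, -0.2]
width: 1.002
grip_force: 0.0
```

Run:
```python
from h import *
goto([.527,.014,.256],90)
i,p=cam('wrist'); c=i[120:280,190:350]
cv2.imwrite('pics/w2.png',cv2.resize(c,None,fx=3.7,fy=3.7,interpolation=cv2.INTER_CUBIC))
cv2.imwrite('pics/w2full.png',i); np.savez('w2p.npz',**{k:np.array(v) for k,v in p.items()})
print(proj(p,[.527,.014,.128]))
```

```text
t 7.05 pos [0.5271 0.0129 0.2253] yyaw 89.84 F [-0.4 -0.2 -0.2] w 1.002 g 0.0
shift [ 0.0004  0.0018 -0.0512] turn [-0.0002 -0.0014 -0.0009]
[274.24704609 218.26416404]
```

View pics/w2.png

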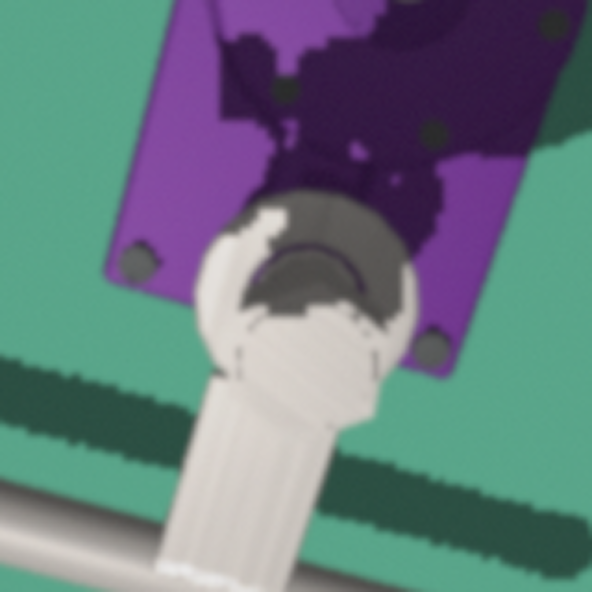

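Run:
```python
from h import *
i=cv2.imread('pics/w2full.png'); c=i[180:260,235:315]
g=cv2.resize(c,(560,560),interpolation=cv2.INTER_CUBIC).astype(float).mean(2)
g=cv2.GaussianBlur(g,(0,0),3)
lo=np.clip((g-40)/80,0,1)*120; hi=np.clip((g-180)/60,0,1)*135
cv2.imwrite('pics/w3.png',(lo+hi).astype(np.uint8))
```

```text
(no output)
```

View pics/w3.png

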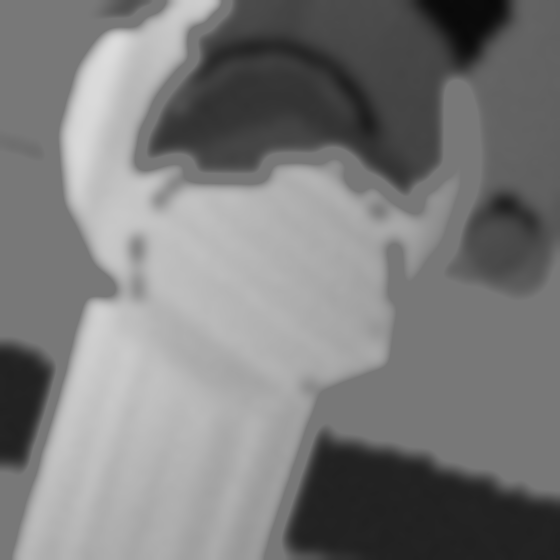

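Run:
```python
from h import *
p=dict(np.load('w2p.npz'))
P=[(388,360),(275,398),(130,300),(160,190),(290,150),(398,235)]
W=np.array([plane(p,235+u/7,180+v/7,.127) for u,v in P])[:,:2]
c=(W[0]+W[3]+W[1]+W[4]+W[2]+W[5])/6; print(c)
for w in W: d=w-c; print(np.round(w,4),round(np.hypot(*d)*1e3,1),round(np.degrees(np.arctan2(d[1],d[0])),1))
```

```text
[0.52792698 0.01389856]
[0.5377 0.026 ] 15.5 51.2
[0.5419 0.014 ] 14.0 0.5
[ 0.5309 -0.0012] 15.4 -79.0
[0.5188 0.0021] 14.9 -127.8
[0.5145 0.0156] 13.5 172.8
[0.5238 0.0269] 13.6 107.8
```

Hexagon corners read at about 51° mod 60 (centre about (0.528,0.014)), so the bolt's x axis is at about -69° or -129°. I'll start with tool y at -39° and find the drop by feel.

Request:
{"api": "play_rows", "payload": {
  "commands": [
    [[0,0,0,0,0,0.3,-0.4],[0,0,0,0,0,0.3,-0.4],[0,0,0,0,0,0.6,-0.4],[0,0,0,0,0,0.6,-0.4],[0,0,0,0,0,0.716,-0.4],[0,0,0,0,0,0.716,-0.4],[0,0,0,0,0,0.716,-0.4],[0,0,0,0,0,0.716,-0.4]]
  ]
}}

```text
time: 7.9
tool_pos: [0.5275, 0.0127, 0.2259]
tcp_rot: [-1.785, -2.582, 0.003]
wrist_force: [0.6, -1.0, -0.5]
width: 0.7
grip_force: 0.0
```

```bash
python3 -c "
from h import *
goto([.528,.014,.1247],-39); print(st()['q'])
"
```

```text
t 7.9 pos [0.5275 0.0127 0.2259] yyaw 20.68 F [ 0.6 -1.  -0.5] w 0.7 g 0.0
shift [0.0015 0.0021 0.1687] turn [-1.000e-03  2.000e-04  3.315e-01]
[-2.29200104e-02  8.31927241e-03  1.94977468e+00 -3.41083624e-04
  1.18649806e+00 -3.83687219e-01]
```

Request:
{"api": "play_rows", "payload": {
  "commands": [
    [[0.0015,0.002,0,0,0,0.333,-0.4],[0.0015,0.002,0,0,0,0.333,-0.4],[0.0015,0.002,0,0,0,0.333,-0.4],[0.0015,0.002,0,0,0,0.333,-0.4],[0.0015,0.002,0,0,0,0.333,-0.4],[0.0015,0.002,0,0,0,0.333,-0.4],[0.0015,0.002,0,0,0,0.333,-0.4],[0.0015,0.002,0,0,0,0.333,-0.4]]
  ]
}}

```text
time: 8.7
tool_pos: [0.5283, 0.0142, 0.2259]
tcp_rot: [-2.834, -1.354, 0.004]
wrist_force: [0.3, 0.5, 1.3]
width: 0.703
grip_force: 0.0
```

Request:
{"api": "play_rows", "payload": {
  "commands": [
    [[0,0,0.05,0,0,0,-0.4],[0,0,0.1,0,0,0,-0.4],[0,0,0.14,0,0,0,-0.4],[0,0,0.16,0,0,0,-0.4],[0,0,0.168,0,0,0,-0.4],[0,0,0.168,0,0,0,-0.4]]
  ]
}}

```text
time: 9.3
tool_pos: [0.5282, 0.0152, 0.125]
tcp_rot: [-2.831, -1.358, 0.005]
wrist_force: [0.5, 0.2, 0.2]
width: 0.694
grip_force: 0.0
```

```bash
python3 -c "
from h import *
goto([.528,.014,.1247],-39); print(st()['q'])
"
```

```text
t 9.3 pos [0.5282 0.0152 0.125 ] yyaw -38.74 F [0.5 0.2 0.2] w 0.694 g 0.0
shift [-0.0018  0.0011  0.0005] turn [-0.0009  0.0007  0.0015]
[-1.82731089e-02  1.11656694e-01  2.04215207e+00 -9.92665093e-05
  9.91325587e-01  6.57860985e-01]
```

Request:
{"api": "play_rows", "payload": {
  "commands": [
    [[0,0,0,0,0,0,1],[0,0,0,0,0,0,1],[0,0,0,0,0,0,1],[0,0,0,0,0,0,1],[0,0,0,0,0,0,1]]
  ],
  "force": 40
}}

```text
time: 9.8
tool_pos: [0.5294, 0.0156, 0.1266]
tcp_rot: [2.833, 1.359, -0.0]
wrist_force: [-0.4, -0.2, 6.8]
width: 0.343
grip_force: 41.6
```

```bash
python3 -c "
from h import *
goto([.528,.014,.1247],-39); print(st()['torque'])
"
```

```text
t 9.8 pos [0.5294 0.0156 0.1266] yyaw -38.75 F [-0.4 -0.2  6.8] w 0.343 g 41.6
shift [-0.0036 -0.0002  0.0031] turn [-0.      0.0001  0.0014]
[-0.08764438 -0.04913736 -0.01673139]
```

Width matches 30 mm, so it is on the flats. Turning backward with the climb.

Request:
{"api": "play_rows", "payload": {
  "commands": [
    [[0,0,-0.0004,0,0,-0.045,1],[0,0,-0.0008,0,0,-0.09,1],[0,0,-0.0012,0,0,-0.135,1],[0,0,-0.0016,0,0,-0.18,1],[0,0,-0.002,0,0,-0.225,1],[0,0,-0.002,0,0,-0.225,1]]
  ]
}}

```text
time: 10.4
tool_pos: [0.5288, 0.0158, 0.1276]
tcp_rot: [-2.183, -2.257, 0.002]
wrist_force: [-1.0, 0.3, 6.7]
width: 0.343
grip_force: 41.8
```

```bash
python3 -c "
from h import *
goto([.528,.014,.1247],-39); print(st()['torque'])
"
```

```text
t 10.4 pos [0.5288 0.0158 0.1276] yyaw 1.92 F [-1.   0.3  6.7] w 0.343 g 41.8
shift [-0.0029 -0.0013  0.0048] turn [-6.000e-04  1.000e-04  2.273e-01]
[0.12953494 0.28939731 0.03700854]
```

Request:
{"api": "play_rows", "payload": {
  "commands": [
    [[0,0,0,0,0,-0.02,1],[0,0,0,0,0,-0.04,1],[0,0,0,0,0,-0.05,1],[0,0,0,0,0,-0.06,1],[0,0,0,0,0,-0.06,1]]
  ]
}}

```text
time: 10.9
tool_pos: [0.528, 0.0152, 0.1276]
tcp_rot: [-1.963, -2.45, 0.005]
wrist_force: [-3.5, -1.1, 9.1]
width: 0.34
grip_force: 42.1
```

Request:
{"api": "play_rows", "payload": {
  "commands": [
    [[0,0,0,0,0,-0.01,1],[0,0,0,0,0,-0.02,1],[0,0,0,0,0,-0.02,1]]
  ]
}}

```text
time: 11.2
tool_pos: [0.5279, 0.0152, 0.1275]
tcp_rot: [-1.885, -2.51, 0.005]
wrist_force: [-3.6, -1.8, 9.2]
width: 0.341
grip_force: 42.1
```

Request:
{"api": "play_rows", "payload": {
  "commands": [
    [[0,0,0,0,0,-0.01,1],[0,0,0,0,0,-0.02,1],[0,0,0,0,0,-0.02,1]]
  ]
}}

```text
time: 11.5
tool_pos: [0.5279, 0.0152, 0.1276]
tcp_rot: [-1.805, -2.568, 0.005]
wrist_force: [-3.0, -1.0, 9.5]
width: 0.345
grip_force: 42.2
```

```bash
python3 -c "
from h import *
goto([.528,.014,.1247],-39); print(st()['torque'])
"
```

```text
t 11.5 pos [0.5279 0.0152 0.1276] yyaw 19.78 F [-3.  -1.   9.5] w 0.345 g 42.2
shift [-0.0019 -0.0005  0.0048] turn [-0.0012  0.0005  0.3266]
[-0.38172633  0.79216759 -0.14382586]
```

Request:
{"api": "play_rows", "payload": {
  "commands": [
    [[0,0,0,0,0,-0.01,1],[0,0,0,0,0,-0.02,1],[0,0,0,0,0,-0.02,1]]
  ]
}}

```text
time: 11.8
tool_pos: [0.5279, 0.0151, 0.1277]
tcp_rot: [-1.724, -2.623, 0.005]
wrist_force: [-4.6, -1.9, 10.2]
width: 0.342
grip_force: 42.3
```

Request:
{"api": "play_rows", "payload": {
  "commands": [
    [[0,0,0,0,0,-0.01,1],[0,0,0,0,0,-0.02,1],[0,0,0,0,0,-0.02,1]]
  ]
}}

```text
time: 12.1
tool_pos: [0.5278, 0.0151, 0.1278]
tcp_rot: [-1.64, -2.676, 0.005]
wrist_force: [-4.8, -1.3, 10.6]
width: 0.342
grip_force: 42.3
```

Request:
{"api": "play_rows", "payload": {
  "commands": [
    [[0,0,0,0,0,-0.01,1],[0,0,0,0,0,-0.02,1],[0,0,0,0,0,-0.02,1]]
  ]
}}

```text
time: 12.4
tool_pos: [0.5277, 0.0149, 0.1278]
tcp_rot: [-1.555, -2.726, 0.005]
wrist_force: [-5.4, -2.1, 11.5]
width: 0.341
grip_force: 42.4
```

```bash
python3 -c "
from h import *
goto([.528,.014,.1247],-39); print(st()['torque'])
"
```

```text
t 12.4 pos [0.5277 0.0149 0.1278] yyaw 30.59 F [-5.4 -2.1 11.5] w 0.341 g 42.4
shift [-0.0016 -0.0003  0.0052] turn [-0.0014  0.0006  0.3866]
[-0.58827785  1.08031574 -0.11815514]
```

No drop yet and it is still climbing, so the bolt's x axis was at the far candidate. I'll relieve the side load and carry on.

Request:
{"api": "play_rows", "payload": {
  "commands": [
    [[0,-0.0035,0,0,0,0,1],[0,-0.0035,0,0,0,0,1],[0,-0.0035,-0.0005,0,0,-0.04,1],[0,-0.0035,-0.001,0,0,-0.08,1],[0,-0.0035,-0.0014,0,0,-0.12,1],[0,-0.0035,-0.0018,0,0,-0.16,1],[0,-0.0035,-0.002,0,0,-0.18,1],[0,-0.0035,-0.002,0,0,-0.18,1]]
  ]
}}

```text
time: 13.2
tool_pos: [0.5265, 0.0138, 0.1282]
tcp_rot: [-0.733, -3.052, 0.003]
wrist_force: [-1.6, -3.4, 6.0]
width: 0.343
grip_force: 41.6
```

```bash
python3 -c "
from h import *
goto([.528,.014,.1247],-39); print(st()['torque'])
"
```

```text
t 13.2 pos [0.5265 0.0138 0.1282] yyaw 62.98 F [-1.6 -3.4  6. ] w 0.343 g 41.6
shift [-0.002   0.0014  0.0058] turn [-1.100e-03  3.000e-04  5.665e-01]
[-0.66061269  0.25973011  0.02073732]
```

Request:
{"api": "play_rows", "payload": {
  "commands": [
    [[0,-0.002,0.002,0,0,-0.015,1],[0,-0.002,0.002,0,0,-0.03,1],[0,-0.002,0.002,0,0,-0.03,1]]
  ]
}}

```text
time: 13.5
tool_pos: [0.5255, 0.0137, 0.1259]
tcp_rot: [-0.592, -3.082, 0.0]
wrist_force: [0.2, 0.1, -0.9]
width: 0.343
grip_force: 40.9
```

Request:
{"api": "play_rows", "payload": {
  "commands": [
    [[0,0,0,0,0,-0.01,1],[0,0,0,0,0,-0.02,1],[0,0,0,0,0,-0.02,1]]
  ]
}}

```text
time: 13.8
tool_pos: [0.5255, 0.0138, 0.1257]
tcp_rot: [-0.495, -3.098, 0.0]
wrist_force: [0.8, -0.3, -1.6]
width: 0.341
grip_force: 40.8
```

Request:
{"api": "play_rows", "payload": {
  "commands": [
    [[0,0,0,0,0,-0.01,1],[0,0,0,0,0,-0.015,1],[0,0,0,0,0,-0.015,1]]
  ]
}}

```text
time: 14.1
tool_pos: [0.5255, 0.0136, 0.1259]
tcp_rot: [-0.421, -3.109, 0.001]
wrist_force: [-0.1, 0.1, -1.3]
width: 0.34
grip_force: 40.8
```

```bash
python3 -c "
from h import *
goto([.528,.014,.1247],-39); print(st()['torque'])
"
```

```text
t 14.1 pos [0.5255 0.0136 0.1259] yyaw 74.57 F [-0.1  0.1 -1.3] w 0.34 g 40.8
shift [-0.0038  0.0018  0.002 ] turn [-1.40e-03 -5.00e-04  6.31e-01]
[ 0.07939949 -0.0655308   0.00691682]
```

The upward push vanished between 63° and 68°, so it dropped and now hangs in the grip. Lowering it onto its seat.

Request:
{"api": "play_rows", "payload": {
  "commands": [
    [[0,0,0.002,0,0,0,1],[0,0,0.003,0,0,0,1],[0,0,0.003,0,0,0,1]]
  ]
}}

```text
time: 14.4
tool_pos: [0.5258, 0.0135, 0.1249]
tcp_rot: [-0.42, -3.11, 0.001]
wrist_force: [-2.6, -0.8, 2.9]
width: 0.339
grip_force: 41.4
```

Request:
{"api": "play_rows", "payload": {
  "commands": [
    [[0,0,0.001,0,0,0,1],[0,0,0.002,0,0,0,1],[0,0,0.002,0,0,0,1]]
  ]
}}

```text
time: 14.7
tool_pos: [0.5259, 0.0134, 0.1247]
tcp_rot: [-0.42, -3.11, 0.001]
wrist_force: [-4.6, -0.2, 10.3]
width: 0.342
grip_force: 42.3
```

Contact is at about z 0.125, a fall of 3.2 mm or more. By angle (bolt x about 1° past the housing's) the window has just begun, so I'll go a few degrees on with a light push to make sure of the full drop.

Request:
{"api": "play_rows", "payload": {
  "commands": [
    [[0.002,0,0,0,0,-0.01,1],[0.002,0,0,0,0,-0.015,1],[0.002,0,0,0,0,-0.015,1]]
  ]
}}

```text
time: 15.0
tool_pos: [0.5257, 0.0135, 0.1248]
tcp_rot: [-0.346, -3.122, 0.001]
wrist_force: [-1.6, -1.0, 7.4]
width: 0.344
grip_force: 41.9
```

Request:
{"api": "play_rows", "payload": {
  "commands": [
    [[0,0,0,0,0,-0.01,1],[0,0,0,0,0,-0.015,1],[0,0,0,0,0,-0.015,1]]
  ]
}}

```text
time: 15.3
tool_pos: [0.5258, 0.0135, 0.1249]
tcp_rot: [-0.273, -3.129, 0.001]
wrist_force: [-2.1, -0.8, 8.2]
width: 0.349
grip_force: 41.9
```

```bash
python3 -c "
from h import *
goto([.528,.014,.1247],90); print(st()['torque'])
i,p=cam('scene'); c=i[165:235,280:370]
cv2.imwrite('pics/s1.png',cv2.resize(c,None,fx=7,fy=7,interpolation=cv2.INTER_CUBIC))
"
```

```text
t 15.3 pos [0.5258 0.0135 0.1249] yyaw 80.03 F [-2.1 -0.8  8.2] w 0.349 g 41.9
shift [-0.0035  0.0015  0.0003] turn [-0.0002 -0.0002 -0.0554]
[-0.21421677  0.35242862 -0.04530961]
```

View pics/s1.png

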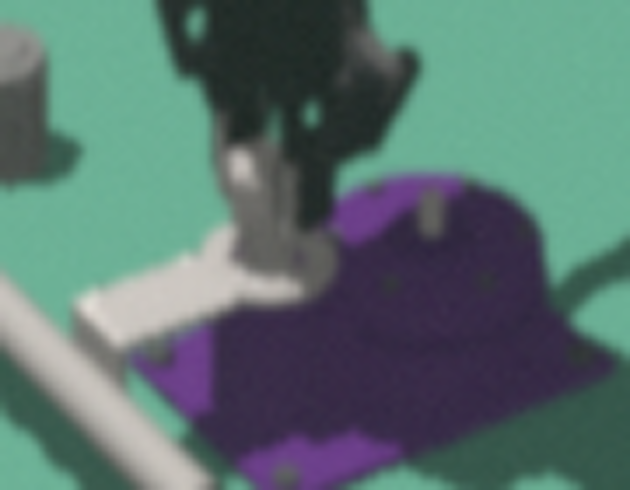

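The scene crop is too coarse to measure height, but it shows the head gripped above the eye. By feel it now climbs about 0.03 mm per degree with no further fall, so it is in the thread. Now turning forward.

Request:
{"api": "play_rows", "payload": {
  "commands": [
    [[0,0,0.0003,0,0,0.042,1],[0,0,0.0007,0,0,0.084,1],[0,0,0.001,0,0,0.126,1],[0,0,0.0014,0,0,0.168,1],[0,0,0.0018,0,0,0.21,1],[0,0,0.0021,0,0,0.252,1],[0,0,0.0025,0,0,0.294,1],[0,0,0.0028,0,0,0.333,1]]
  ]
}}

```text
time: 16.15
tool_pos: [0.5273, 0.0146, 0.1234]
tcp_rot: [1.807, 2.568, 0.005]
wrist_force: [2.3, 3.5, 5.1]
width: 0.346
grip_force: 41.5
```

```bash
python3 -c "
from h import *
goto([.526,.0135,.123],20); print(st()['torque'])
"
```

```text
t 16.15 pos [0.5273 0.0146 0.1234] yyaw 19.76 F [2.3 3.5 5.1] w 0.346 g 41.5
shift [-0.001  -0.0026  0.0007] turn [ 0.0011 -0.0001 -0.0014]
[ 0.67987843 -0.46877159  0.09328276]
```

Request:
{"api": "play_rows", "payload": {
  "commands": [
    [[0.001,0.001,0.0003,0,0,0.042,1],[0.001,0.001,0.0007,0,0,0.084,1],[0.001,0.001,0.001,0,0,0.126,1],[0.001,0.001,0.0014,0,0,0.168,1],[0.001,0.001,0.0018,0,0,0.21,1],[0.001,0.001,0.0021,0,0,0.252,1],[0.001,0.001,0.0025,0,0,0.294,1],[0.001,0.001,0.0028,0,0,0.333,1]]
  ]
}}

```text
time: 16.95
tool_pos: [0.5286, 0.0146, 0.1219]
tcp_rot: [2.847, 1.323, 0.007]
wrist_force: [5.2, 0.4, 3.2]
width: 0.341
grip_force: 41.2
```

```bash
python3 -c "
from h import *
goto([.526,.0135,.123],-40); print(st()['torque'])
"
```

```text
t 16.95 pos [0.5286 0.0146 0.1219] yyaw -40.16 F [5.2 0.4 3.2] w 0.341 g 41.2
shift [-0.0042 -0.002  -0.0019] turn [ 0.0012 -0.0011 -0.0009]
[ 0.11322439 -0.98134035  0.02856606]
```

Request:
{"api": "play_rows", "payload": {
  "commands": [
    [[0.0015,0.0015,0.0004,0,0,0.042,1],[0.0015,0.0015,0.0008,0,0,0.084,1],[0.0015,0.0015,0.0012,0,0,0.126,1],[0.0015,0.0015,0.0016,0,0,0.168,1],[0.0015,0.0015,0.002,0,0,0.21,1],[0.0015,0.0015,0.0024,0,0,0.252,1],[0.0015,0.0015,0.0028,0,0,0.294,1],[0.0015,0.0015,0.0032,0,0,0.333,1]]
  ]
}}

```text
time: 17.75
tool_pos: [0.5294, 0.0135, 0.1201]
tcp_rot: [3.128, -0.275, 0.007]
wrist_force: [1.8, -4.4, 5.5]
width: 0.345
grip_force: 41.6
```

```bash
python3 -c "
from h import *
goto([.527,.014,.123],-100); print(st()['torque'])
"
```

```text
t 17.75 pos [0.5294 0.0135 0.1201] yyaw -100.05 F [ 1.8 -4.4  5.5] w 0.345 g 41.6
shift [-0.0041 -0.0001 -0.0048] turn [ 0.0005 -0.0014 -0.0003]
[-0.85336604 -0.4745397   0.06242352]
```

Half a turn is done and it descended 4.8 mm, as expected in the thread. Releasing, turning the tool back 180° around the head, and regripping centred.

Request:
{"api": "play_rows", "payload": {
  "commands": [
    [[0,0,-0.001,0,0,0,-0.4],[0,0,-0.001,0,0,0,-0.4],[0,0,-0.001,0,0,0,-0.4],[-0.003,0,-0.002,0,0,-0.045,-0.4],[-0.003,0,-0.002,0,0,-0.09,-0.4],[-0.003,0,-0.002,0,0,-0.135,-0.4],[-0.003,0,-0.002,0,0,-0.18,-0.4],[-0.003,0,-0.002,0,0,-0.2,-0.4]]
  ]
}}

```text
time: 18.55
tool_pos: [0.5239, 0.0151, 0.1186]
tcp_rot: [-3.056, -0.721, 0.007]
wrist_force: [0.7, -0.7, 0.3]
width: 0.702
grip_force: 0.0
```

```bash
python3 -c "
from h import *
goto([.5277,.0137,.121],80); print(st()['torque'])
i,p=cam('wrist'); cv2.imwrite('pics/w5.png',i)
"
```

```text
t 18.55 pos [0.5239 0.0151 0.1186] yyaw -63.45 F [ 0.7 -0.7  0.3] w 0.702 g 0.0
shift [ 0.0046  0.005  -0.004 ] turn [-1.800e-03 -3.000e-04 -7.969e-01]
[0.0222723  0.02513092 0.02271776]
```

View pics/w5.png

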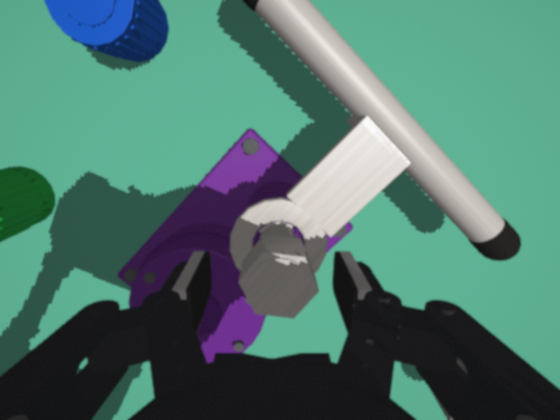

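The hexagon head is clearly visible, centred near (279,284) and clear of the pads. I'll compute its centre and angle.

Run:
```python
from h import *
p=bot.camera_params('wrist')
for z in (.1195,):
  W=np.array([plane(p,u,v,z) for u,v in [(240,281),(255,251),(305,261),(318,288),(294,317),(252,312)]])[:,:2]; c=W.mean(0); print(z,c)
  for w in W: d=w-c; print(round(np.hypot(*d)*1e3,1),round(np.degrees(np.arctan2(d[1],d[0]))%60,1))
goto([*c,.121],-3.5)
```

```text
0.1195 [0.52680438 0.01335071]
16.0 48.7
18.5 56.6
16.2 42.0
17.4 52.9
17.3 52.0
17.1 46.4
t 18.6 pos [0.5239 0.0151 0.1186] yyaw -63.41 F [ 0.2  0.5 -0. ] w 0.701 g 0.0
shift [ 0.003   0.0048 -0.004 ] turn [-0.0012  0.0008 -0.3328]
```

Request:
{"api": "play_rows", "payload": {
  "commands": [
    [[0.003,0.005,-0.004,0,0,-0.38,-0.4],[0.003,0.005,-0.004,0,0,-0.38,-0.4],[0.003,0.005,-0.004,0,0,-0.38,-0.4],[0.003,0.005,-0.004,0,0,-0.38,-0.4],[0.003,0.005,-0.004,0,0,-0.38,-0.4],[0.003,0.005,-0.004,0,0,-0.38,-0.4],[0.003,0.005,-0.004,0,0,-0.38,-0.4],[0.003,0.005,-0.004,0,0,-0.38,-0.4]]
  ]
}}

```text
time: 19.4
tool_pos: [0.527, 0.0132, 0.1211]
tcp_rot: [-2.121, -2.313, 0.004]
wrist_force: [0.1, -0.2, -1.0]
width: 0.698
grip_force: 0.0
```

```bash
python3 -c "
from h import *
goto([.527,.0135,.121],80)
"
```

```text
t 19.4 pos [0.527  0.0132 0.1211] yyaw 4.95 F [ 0.1 -0.2 -1. ] w 0.698 g 0.0
shift [0.0005 0.0001 0.0002] turn [-0.001  -0.001  -0.4169]
```

Request:
{"api": "play_rows", "payload": {
  "commands": [
    [[0,0,0,0,0,-0.416,-0.4],[0,0,0,0,0,-0.416,-0.4],[0,0,0,0,0,-0.416,-0.4],[0,0,0,0,0,-0.416,-0.4],[0,0,0,0,0,-0.416,-0.4],[0,0,0,0,0,-0.416,-0.4],[0,0,0,0,0,-0.416,-0.4],[0,0,0,0,0,-0.416,-0.4]]
  ]
}}

```text
time: 20.2
tool_pos: [0.527, 0.0132, 0.1211]
tcp_rot: [-0.444, -3.106, 0.001]
wrist_force: [-0.3, -0.2, -0.3]
width: 0.694
grip_force: 0.0
```

```bash
python3 -c "
from h import *
goto([.527,.0135,.121],80)
"
```

```text
t 20.2 pos [0.527  0.0132 0.1211] yyaw 73.71 F [-0.3 -0.2 -0.3] w 0.694 g 0.0
shift [0.0001 0.0005 0.0002] turn [-0.0003 -0.0013 -0.0349]
```

Request:
{"api": "play_rows", "payload": {
  "commands": [
    [[0,0,0.0035,0,0,-0.035,-0.4],[0,0,0.0035,0,0,-0.035,-0.4],[0,0,0.0035,0,0,-0.035,1],[0,0,0.0035,0,0,-0.035,1],[0,0,0.0035,0,0,-0.035,1],[0,0,0.0035,0,0,-0.035,1],[0,0,0.0035,0,0,-0.035,1]]
  ],
  "force": 40
}}

```text
time: 20.9
tool_pos: [0.5275, 0.0132, 0.1196]
tcp_rot: [-0.283, -3.126, 0.0]
wrist_force: [-0.4, 0.3, 1.3]
width: 0.347
grip_force: 40.8
```

```bash
python3 -c "
from h import *
goto([.527,.0135,.121],80); print(st()['torque'])
"
```

```text
t 20.9 pos [0.5275 0.0132 0.1196] yyaw 79.64 F [-0.4  0.3  1.3] w 0.347 g 40.8
shift [ 0.0009  0.0004 -0.0023] turn [-0.0001 -0.001  -0.002 ]
[ 0.10013239  0.05489547 -0.01750299]
```

Centred grip. Turning forward the second half.

Request:
{"api": "play_rows", "payload": {
  "commands": [
    [[0,0,0.0006,0,0,0.042,1],[0,0,0.0012,0,0,0.084,1],[0,0,0.0016,0,0,0.126,1],[0,0,0.002,0,0,0.168,1],[0,0,0.0024,0,0,0.21,1],[0,0,0.0028,0,0,0.252,1],[0,0,0.0031,0,0,0.294,1],[0,0,0.0034,0,0,0.333,1]]
  ]
}}

```text
time: 21.7
tool_pos: [0.5279, 0.0131, 0.118]
tcp_rot: [-1.814, -2.563, 0.002]
wrist_force: [0.5, 1.1, 2.2]
width: 0.339
grip_force: 40.9
```

Request:
{"api": "play_rows", "payload": {
  "commands": [
    [[0,0,0.0004,0,0,0.042,1],[0,0,0.0008,0,0,0.084,1],[0,0,0.0012,0,0,0.126,1],[0,0,0.0016,0,0,0.168,1],[0,0,0.002,0,0,0.21,1],[0,0,0.0023,0,0,0.252,1],[0,0,0.0026,0,0,0.294,1],[0,0,0.0029,0,0,0.333,1]]
  ]
}}

```text
time: 22.5
tool_pos: [0.5281, 0.0133, 0.1163]
tcp_rot: [-2.852, -1.314, 0.002]
wrist_force: [-0.7, 0.8, 2.4]
width: 0.342
grip_force: 41.0
```

```bash
python3 -c "
from h import *
goto([.527,.0135,.121],-107); print(st()['torque'])
"
```

```text
t 22.5 pos [0.5281 0.0133 0.1163] yyaw -40.54 F [-0.7  0.8  2.4] w 0.342 g 41.0
shift [-0.0009 -0.0015 -0.0079] turn [-3.000e-04  5.000e-04  3.692e-01]
[ 0.2593723  -0.00273073 -0.00701031]
```

Request:
{"api": "play_rows", "payload": {
  "commands": [
    [[0,0,0.0004,0,0,0.046,1],[0,0,0.0008,0,0,0.092,1],[0,0,0.0012,0,0,0.138,1],[0,0,0.0016,0,0,0.184,1],[0,0,0.002,0,0,0.23,1],[0,0,0.0024,0,0,0.276,1],[0,0,0.0028,0,0,0.322,1],[0,0,0.0031,0,0,0.368,1]]
  ]
}}

```text
time: 23.3
tool_pos: [0.5283, 0.0133, 0.1145]
tcp_rot: [-3.108, 0.459, 0.002]
wrist_force: [0.8, 0.2, 1.2]
width: 0.346
grip_force: 40.9
```

Request:
{"api": "play_rows", "payload": {
  "commands": [
    [[0,0,0,0,0,0,1],[0,0,0,0,0,0,1],[0,0,0,0,0,0,1]]
  ]
}}

```text
time: 23.6
tool_pos: [0.5283, 0.0133, 0.1144]
tcp_rot: [-3.109, 0.446, 0.002]
wrist_force: [2.7, 1.5, 2.5]
width: 0.344
grip_force: 41.0
```

Run:
```python
from h import *
goto([.527,.0135,.121],-107); print(st()['torque'])
p=bot.camera_params('top'); a=cv2.imread('pics/top0.png').astype(int); b=bot.read_camera('top'); hsv=cv2.cvtColor(b,cv2.COLOR_BGR2HSV)
m=(hsv[...,1]<60)&(hsv[...,2]>80); 
for n,(x0,x1,y0,y1) in dict(cap=(340,400,240,310)).items():
    v,u=np.nonzero(m[y0:y1,x0:x1]); print(n,len(u),plane(p,u.mean()+x0,v.mean()+y0,.056) if len(u) else None)
for n,(u,v) in dict(blue=(227,223),green=(210,285),servo=(124,245),brk=(458,257),stop=(246,148)).items():
    print(n,np.abs(a[v-12:v+12,u-12:u+12]-b[v-12:v+12,u-12:u+12]).mean())
```

```text
t 23.6 pos [0.5283 0.0133 0.1144] yyaw -106.34 F [2.7 1.5 2.5] w 0.344 g 41.0
shift [-0.0022  0.0002 -0.0109] turn [-0.      0.0004  0.0037]
[ 0.41954523 -0.47404206 -0.06521068]
cap 299 [ 0.46551608 -0.18927408  0.056     ]
blue 5.549768518518518
green 5.211226851851852
servo 6.0625
brk 8.773148148148149
stop 7.531828703703703
```

Net height checks out: the tool fell 1.8 mm from start to seat, as predicted for the drop, then 10 mm over the full turn. The cap stands at (0.466,-0.189) and the bystanders are unchanged. Handing in.

```bash
python3 -c "
from workcell import bot
print(bot.finish_job())"
```

```text
the job is handed in; nothing more can be done
None
```

I handed the job in at about 24 s: the cap stands upright on the bare table, and the bolt dropped into its thread, went about one full turn forward (10 mm down) with one regrip halfway, and is still gripped by its head. No verdict came back; the drop was judged from force and height, coming up to 10° before the stated angle.

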